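# Snap a food box lid shut

## Robot

A 6-joint arm with a two-finger parallel gripper is mounted at the origin on the work surface. World frame = base frame: x ahead of the robot, y to its left, z up, the work surface at z = 0. Lengths are in m, angles in rad, forces in N, time in s.
With the tool pointing down it reaches from about 0.375 to 0.975 m from the base axis. Payload 3.8 kg.
Tool frame: the origin (TCP) lies at the very end of the fingers, on their centre line; the grasp point (between the pads) lies behind it (bot.tcp_to_grasp is the y of the grasp point in the tool frame, in m); y points along the fingers, z is the direction in which the jaws open and shut, and the axes are right-handed (so a half turn about y gives the same grasp; the last joint's range is limited). The gripper opens to 85 mm and grips with 20 to 120 N. Pads are 22 mm wide; open, the fingers measure 114 mm over their backs; the gripper's body (76 mm by 85 mm) begins 54 mm behind the grasp point. The pads swing forward as they close: fully open they stand 13 mm farther back than shut.
Start: joints at [1.231, 0.264, 1.604, -0, 1.274, -0.037], TCP at [0.201, 0.644, 0.231] pointing down, gripper open.
Joint ranges: [-2.63, 2.63], [-0.94, 2.18], [0.31, 2.57], [-1.31, 4.45], [0, 2.66], [-2.55, 2.55]. Speed limits (rad/s): [2.57, 2.57, 3.14, 3.14, 3.14, 3.14].

## Interface

Orientations are given as a rotation vector (axis times angle).
In Python, from workcell import bot, optics, workorder gives the robot as it stands.
- The arm moves only by the shell command python3 -m handwheel 'ROWS' [FORCE]. ROWS is JSON, a list of rows, each a list of 7 numbers: the shift along the tool's x, y, z in m, then the turn, a rotation vector about the tool's x, y, z in rad, then the opening, from 0 (shut) to 1 (fully open). A call has 1 to 8 rows; each row shifts and turns the commanded pose from where the row before left it, along the tool's axes as they then stand; what a row does not reach is not made up. A row lasts 1/8 s, in which the tool goes at most 62.5 mm and 10.7 degrees, less where a joint would pass 70% of its speed; a pose out of reach is approached as far as the arm can. A call with a gripper value outside its range is refused whole. The fingers move at their own pace and stop on an object; FORCE is the grip in N (left out, the last holds). Time passes only in rows, so rows that do not move let the fingers close. It gives the time, the measured TCP pose, the force and the opening at its end, in the units of the state.
- bot.read_state(): the state, without advancing time (a new reading comes with each control period).
- optics.read_camera(name): name is "scene" or "top" or "wrist"; returns a dict with "image" (480x640x3 uint8, red, green, blue), "z_map" (480x640 float32, m along the optical axis (not along the pixel's ray), 0 where there is no reading), "mtx" (3x3 intrinsics, pixels), "dist" ([k1, k2, p1, p2, k3] as OpenCV has them; the pictures are not rectified), "world_from_camera" (4x4, takes a point from camera to world coordinates); the wrist camera has in their place "hand_eye" (4x4, takes a point from camera to tool coordinates, whose origin is the TCP and whose axes are the tool frame's). Camera axes: x right, y down, z forward; pixel columns grow to the right and rows downward; lengths in m; the calibration is good to about 2 mm. A picture is of the moment at which its call begins: read the wrist's pose just before it.
- workorder.finish_job(): hands the job in, once; it reports no verdict.
The state is a dict: "time": time; "q": joint angles; "joint_vel": joint speeds; "joint_torque": joint torques, N m; "tool_pos": TCP position; "tcp_rot": TCP orientation; "wrist_force": force on the tool from outside, world axes, zero at the start; "torque": the same for the moment, N m; "width": opening from 0.0 (shut) to 1.0 (fully open).
Only numpy, scipy, OpenCV 4.12 (cv2) and the standard library are available. Lean on these libraries where they do the work, as an engineer would, in place of code of your own. Each camera call takes 0.05 s, during which the arm holds its last target.

## Task

The lid of the larger white food box is on but not closed: press down each of the four raised sections of its rim with the fingertips, one after another around the lid, until all have clicked shut flush with the lid's corners. Only press: the box must not be picked up, tipped or shoved out of its place, and everything else on the table stays as it is. Take the hand away when done.

Things in the scene. Friction and masses are not known exactly. Their poses are not given: they have to be found in the camera images.
- box: the larger white plastic food box, closed with a separate-rim lid: 150 mm (its x) by 190 mm (its y), 96 mm high to the lid corners, about 0.85 kg, loose on the table. Origin: centre of its underside, z up. The lid has a flat panel, top at 88 mm, four fixed corner pieces 26 x 26 mm, top at 96 mm, and between the corners four rim sections, one along each side
- rim_left (a joint): how far the left (+y of the box) section of the lid rim is pressed down, in m: about 0 (to -0.0006) = fully raised (8.5 mm proud of the lid corners), 0.0085 to 0.009 = fully home, flush with the lid corners, clicked shut. Sprung snap: it resists with about 10 N at the top, less on the way down; from 0.005 on it pulls itself home and stays (held by about 7 N), short of that it springs back up. It starts raised
- rim_left_top (a point): centre of the flat top face of the left (+y of the box) section of the box's rim; moves down with it: about 105 mm above the table when raised, 96 mm when shut. Axes as the box. The section is a bar 92 mm long along the box x, 26 mm wide along y, 8 mm thick, with a skirt outside; straight down is the way to press it
- rim_right (a joint): how far the right (-y of the box) section of the lid rim is pressed down, in m: about 0 (to -0.0006) = fully raised (8.5 mm proud of the lid corners), 0.0085 to 0.009 = fully home, flush with the lid corners, clicked shut. Sprung snap: it resists with about 10 N at the top, less on the way down; from 0.005 on it pulls itself home and stays (held by about 7 N), short of that it springs back up. It starts raised
- rim_right_top (a point): centre of the flat top face of the right (-y of the box) section of the box's rim; moves down with it: about 105 mm above the table when raised, 96 mm when shut. Axes as the box. The section is a bar 92 mm long along the box x, 26 mm wide along y, 8 mm thick, with a skirt outside; straight down is the way to press it
- rim_front (a joint): as rim_left, for the front (-x of the box) section
- rim_front_top (a point): centre of the flat top face of the front (-x of the box) section of the box's rim; moves down with it: about 105 mm above the table when raised, 96 mm when shut. Axes as the box. The section is a bar 132 mm long along the box y, 26 mm wide along x, 8 mm thick, with a skirt outside; straight down is the way to press it
- rim_back (a joint): as rim_left, for the back (+x of the box) section
- rim_back_top (a point): centre of the flat top face of the back (+x of the box) section of the box's rim; moves down with it: about 105 mm above the table when raised, 96 mm when shut. Axes as the box. The section is a bar 132 mm long along the box y, 26 mm wide along x, 8 mm thick, with a skirt outside; straight down is the way to press it
- small_box: the smaller white food box, lid already shut, 120 x 140 mm, 77 mm high, about 0.5 kg, loose; origin centre of its underside. To be left alone
- jar: small glass jar with steel cap, diameter 38 mm, 75 mm high, standing loose between the two boxes; origin centre of its underside. To be left alone
- ramekin: small white ceramic bowl, diameter 68 mm, 45 mm high, loose, on the robot's side; origin centre of its underside. To be left alone
- steamer: round bamboo steamer with lid, diameter 155 mm, 70 mm high, loose, at the far side; origin centre of its underside. To be left alone
- spoon: steel spoon with a wooden handle, 220 mm long, lying loose at the far side; origin on its underside, its x along the spoon. To be left alone
- sauce: amber glass bottle, diameter 56 mm, 150 mm high, standing loose on the left; origin centre of its underside. To be left alone
- cup: steel cup, diameter 72 mm, 80 mm high, standing loose on the right side; origin centre of its underside. To be left alone
Mind the look-alikes: they are no part of the job. Leave any black or red look-alike of the box alone.

How it is judged:
By the outcome, as a careful person would: the job done as asked, in the order asked, and still so for the second after the job is handed in, with the robot touching nothing.
It also fails if it takes over 45 s, if anything falls off the work surface, if the arm or the gripper's body presses on something with over 40 N, if the wrist force passes 120 N, or if a joint passes its speed limit or range.

## Working session

There is one attempt and no reset: what is moved stays moved. The work goes in short steps, Python scripts to look and compute and a shell command to move; the robot and the scene stay as the last step left them, time stands still between calls to the robot, and variables do not carry over. Pictures are saved under pics/ and viewed, and the job is handed in when it is done.

```bash
ls; mkdir -p pics; python3 - <<'E'
from workcell import bot, optics
import cv2, numpy as np
s=bot.read_state(); print(s, bot.tcp_to_grasp)
for n in ["scene","top"]:
    c=optics.read_camera(n); cv2.imwrite(f"pics/{n}1.png",c["image"][:,:,::-1])
    np.savez(f"{n}1.npz",**c)
    print(n,c["mtx"].round(1).tolist(),c["dist"],c["world_from_camera"].round(3).tolist())
E
```

```text
pics
{'time': 0.0, 'q': array([ 1.23107509e+00,  2.64745409e-01,  1.60539623e+00, -2.87559183e-05,
        1.27373670e+00, -3.69190318e-02]), 'joint_vel': array([ 1.84656826e-06, -5.73772578e-04,  1.25041880e-03,  1.33167594e-03,
        4.30508471e-04, -4.15226478e-04]), 'joint_torque': array([ 4.24822683e-04, -5.15076900e+01, -3.67330992e+01, -2.01065486e-04,
        1.26384161e-02,  3.32218451e-05]), 'tool_pos': array([0.20105366, 0.64357076, 0.22995527]), 'tcp_rot': array([-1.55995435,  0.23803872, -0.23740682]), 'wrist_force': array([0.00384546, 0.65059181, 0.19560974]), 'torque': array([ 0.03020592, -0.03098026, -0.03855526]), 'width': 1.001051472518976} -0.0187
scene [[583.0, 0.0, 316.3], [0.0, 583.0, 236.5], [0.0, 0.0, 1.0]] [-0.06644909  0.          0.          0.          0.        ] [[-0.587, 0.503, -0.634, 1.256], [0.809, 0.352, -0.47, 0.571], [-0.014, -0.789, -0.614, 0.836], [0.0, 0.0, 0.0, 1.0]]
top [[606.5, 0.0, 319.3], [0.0, 606.5, 236.4], [0.0, 0.0, 1.0]] [-0.12019392  0.          0.          0.          0.        ] [[-0.009, -0.987, 0.16, 0.268], [-1.0, 0.01, 0.001, -0.007], [-0.003, -0.16, -0.987, 1.502], [0.0, 0.0, 0.0, 1.0]]
```

View pics/scene1.png

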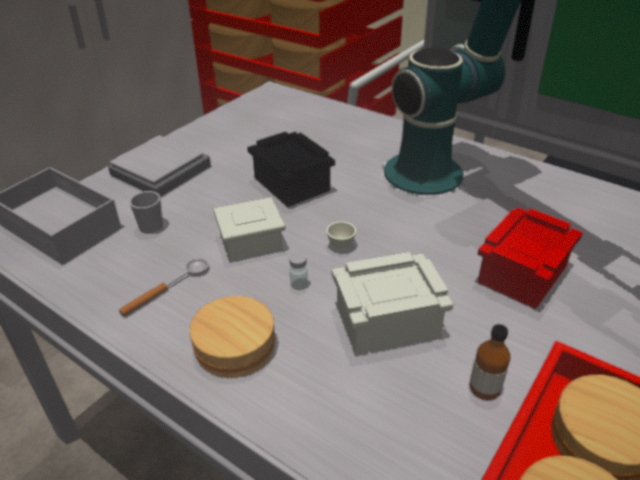

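View pics/top1.png

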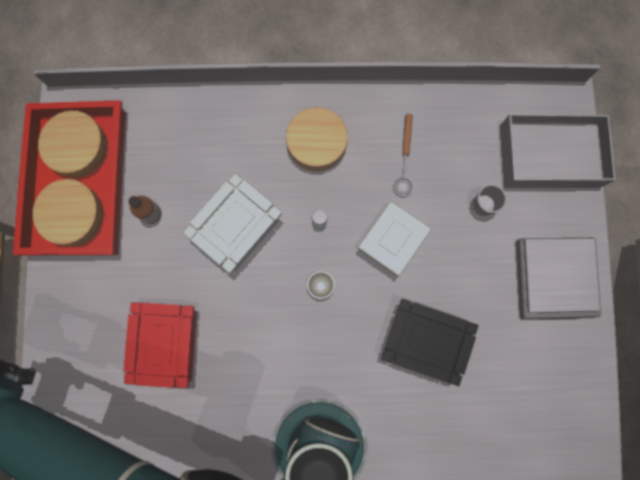

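Look-alikes: the larger white box at top (233,224), the small white box at (395,240), the black box at (430,342) and the red box at (160,345). By the description I choose the one at (233,224), and will check it in a close crop.

```bash
cat > h.py <<'E'
import cv2,numpy as np
def load(n): return dict(np.load(n))
def ray(c,uv,T=None):
    T=c["world_from_camera"] if T is None else T
    p=cv2.undistortPoints(np.array(uv,float).reshape(-1,1,2),c["mtx"],c["dist"]).reshape(-1,2)
    d=np.c_[p,np.ones(len(p))]@T[:3,:3].T
    return T[:3,3],d
def plane(c,uv,z,T=None):
    o,d=ray(c,uv,T); return o+d*((z-o[2])/d[:,2])[:,None]
def depthpts(c,T=None):
    T=c["world_from_camera"] if T is None else T
    v,u=np.mgrid[0:480,0:640]
    p=cv2.undistortPoints(np.c_[u.ravel(),v.ravel()].astype(float).reshape(-1,1,2),c["mtx"],c["dist"]).reshape(-1,2)
    z=c["z_map"].ravel()
    P=np.c_[p*z[:,None],z]@T[:3,:3].T+T[:3,3]
    P[z==0]=np.nan
    return P.reshape(480,640,3)
E
python3 - <<'E'
from h import *
for n,r in (("top",(150,300,170,300)),("scene",(230,370,310,470))):
    c=load(f"{n}1.npz"); a=c["image"][r[0]:r[1],r[2]:r[3]][:,:,::-1]
    cv2.imwrite(f"pics/crop_{n}.png",cv2.resize(a,None,fx=4,fy=4,interpolation=cv2.INTER_CUBIC))
    P=depthpts(c)
    m=(P[...,2]>0.092)&(P[...,2]<0.12)
    if n=="top": m[:, :150]=0; m[:,300:]=0; m[:150]=0;m[290:]=0
    else:
        m[:220]=0;m[370:]=0;m[:,:320]=0;m[:,460:]=0
    print(n,m.sum(),np.percentile(P[m][:,2],[5,50,95]))
    k,lab,st,_=cv2.connectedComponentsWithStats(m.astype(np.uint8))
    Q=P[m][:,:2].astype(np.float32)
    print(cv2.minAreaRect(Q))
    hi=P[m&(P[...,2]>0.101)]; print(hi.mean(0),len(hi))
E
```

```text
top 3101 [0.09269703 0.10327703 0.10953416]
((0.5649204850196838, 0.24750244617462158), (0.2680201828479767, 0.19967561960220337), 50.32691192626953)
[0.53107527 0.20185542 0.10551508] 1962
scene 3482 [0.09364929 0.10347048 0.10634826]
((0.5330008268356323, 0.2045140117406845), (0.15460097789764404, 0.19123698770999908), 49.62058639526367)
[0.53874388 0.2067902  0.10426502] 2446
```

View pics/crop_top.png

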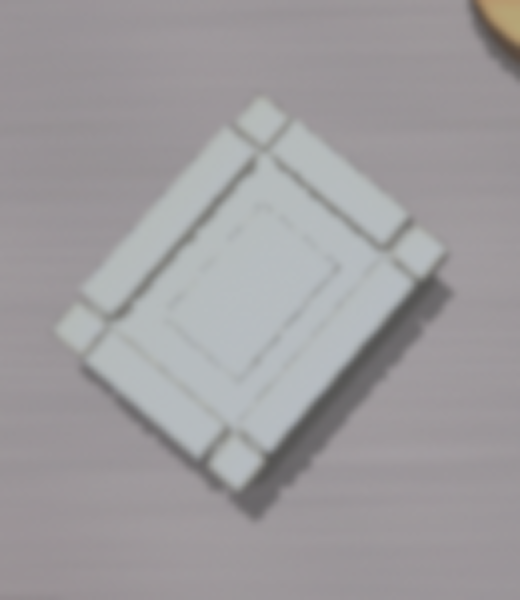

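View pics/crop_scene.png

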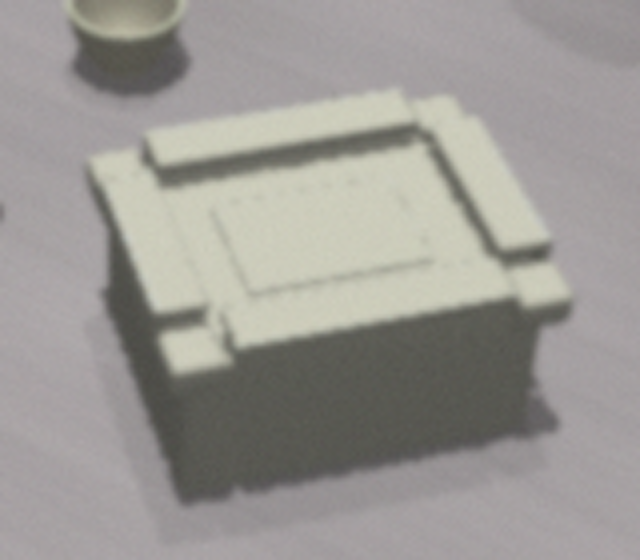

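The crops show the chosen box with its four rim bars standing above the corner pieces. Outer lid corners in the top image are at about (235.5,174), (282,214), (229,273) and (183,232). Next I triangulate those corners and the bar centres across the two views.

```bash
python3 - <<'E'
from h import *
t=load("top1.npz"); s=load("scene1.npz")
# outer corners: top img order far, right, near, left
tc=np.array([(262,95),(447,257),(237,492),(53,328)])/4+[170,150]
# scene order unknown -> match
sc=np.array([(175,372),(88,160),(455,97),(570,300)])/4+[310,230]
def tri(a,b):
    o1,d1=ray(t,[a]);o2,d2=ray(s,[b]);d1=d1[0];d2=d2[0]
    k=np.linalg.lstsq(np.c_[d1,-d2],o2-o1,rcond=None)[0]
    p,q=o1+k[0]*d1,o2+k[1]*d2
    return (p+q)/2,np.linalg.norm(p-q)
A=plane(t,tc,.096);B=plane(s,sc,.096)
print(A.round(4));print(B.round(4))
for i in range(4):
    j=np.argmin(np.linalg.norm(B-A[i],axis=1)); p,e=tri(tc[i],sc[j]); print(i,j,p.round(4),e.round(4))
for C in (A,B):
    C=C[:,:2]; r=cv2.minAreaRect(C.astype(np.float32)); print(r)
print(np.linalg.norm(np.diff(np.r_[A,A[:1]],axis=0),axis=1),A.mean(0),B.mean(0))
# depth-based: raised bars in scene
P=depthpts(s); m=(P[...,2]>0.1)&(P[...,2]<0.12)&(np.linalg.norm(P[...,:2]-A.mean(0)[:2],axis=2)<.14)
print(cv2.minAreaRect(P[m][:,:2].astype(np.float32)))
E
```

```text
[[0.6496 0.1943 0.096 ]
 [0.5493 0.083  0.096 ]
 [0.4109 0.2057 0.096 ]
 [0.5091 0.3168 0.096 ]]
[[0.6525 0.2009 0.096 ]
 [0.5594 0.0904 0.096 ]
 [0.4159 0.2126 0.096 ]
 [0.5137 0.322  0.096 ]]
0 0 [0.6498 0.1968 0.0914] 0.0042
1 1 [0.5509 0.084  0.0867] 0.0009
2 2 [0.4106 0.2083 0.0904] 0.0038
3 3 [0.5094 0.3192 0.091 ] 0.0027
((0.5301745533943176, 0.19994592666625977), (0.14980535209178925, 0.1863831728696823), 48.510719299316406)
((0.5352345705032349, 0.2073216438293457), (0.14665751159191132, 0.1885063648223877), 49.57740020751953)
[0.14981166 0.18501045 0.14823653 0.18638818] [0.52972516 0.19995588 0.096     ] [0.53539232 0.20647588 0.096     ]
((0.5329470038414001, 0.2045072317123413), (0.1544378101825714, 0.19121359288692474), 49.659358978271484)
```

```bash
cat >> h.py <<'E'
from scipy.spatial.transform import Rotation as Ro
def tool(): 
    from workcell import bot
    s=bot.read_state(); return s,np.array(s["tool_pos"]),Ro.from_rotvec(s["tcp_rot"]).as_matrix()
def go(target):
    s,p,R=tool(); return (R.T@(np.array(target)-p)).round(4)
def wrist(name):
    from workcell import optics
    s,p,R=tool(); c=optics.read_camera("wrist"); T=np.eye(4);T[:3,:3]=R;T[:3,3]=p
    c["world_from_camera"]=T@c["hand_eye"]; np.savez(name+".npz",**c); cv2.imwrite(f"pics/{name}.png",c["image"][:,:,::-1]); return c
E
python3 - <<'E'
from h import *
s,p,R=tool(); print(R.round(3)); c=wrist("w0"); print(c["hand_eye"].round(3),c["world_from_camera"].round(3), c["mtx"])
print(go([0.53,0.20,0.30]))
E
```

```text
[[ 0.955 -0.001  0.298]
 [-0.298 -0.002  0.955]
 [-0.    -1.    -0.002]]
[[-0.001  0.964  0.265 -0.066]
 [-0.    -0.265  0.964 -0.143]
 [ 1.     0.001  0.     0.001]
 [ 0.     0.     0.     1.   ]] [[ 0.298  0.921  0.252  0.138]
 [ 0.955 -0.286 -0.081  0.664]
 [-0.002  0.265 -0.964  0.373]
 [ 0.     0.     0.     1.   ]] [[355.24174667   0.         322.92169821]
 [  0.         355.24174667 245.35637744]
 [  0.           0.           1.        ]]
[ 0.4463 -0.0692 -0.3256]
```

```bash
python3 -m handwheel '[[0,-0.05,0,0,0,0,0],[0.049,-0.007,-0.036,0,0,0,0],[0.049,-0.007,-0.036,0,0,0,0],[0.049,-0.006,-0.036,0,0,0,0],[0.049,0,-0.036,0,0,0,0],[0.049,0,-0.036,0,0,0,0],[0.049,0,-0.036,0,0,0,0],[0.049,0,-0.036,0,0,0,0]]' 
python3 -m handwheel '[[0.049,0,-0.036,0,0,0,0],[0.049,0,-0.036,0,0,0,0],[0,0,0,0,0.14,0,0],[0,0,0,0,0.14,0,0],[0,0,0,0,0.14,0,0],[0,0,0,0,0,0,0],[0,0,0,0,0,0,0]]'
python3 - <<'E'
from h import *
s,p,R=tool(); print(s["time"],p,R.round(3)); c=wrist("w1"); print(s["wrist_force"])
E
```

```text
time: 1.15
tool_pos: [0.4542, 0.2997, 0.3011]
tcp_rot: [-1.558, 0.237, -0.238]
wrist_force: [0.4, 0.9, -0.2]
width: -0.004
time: 2.02
tool_pos: [0.5254, 0.2035, 0.3011]
tcp_rot: [-1.497, 0.564, -0.563]
wrist_force: [-0.7, 0.1, -0.0]
width: -0.0
2.025 [0.52543754 0.20351152 0.30105754] [[ 0.752 -0.     0.66 ]
 [-0.66  -0.     0.752]
 [-0.    -1.    -0.   ]]
[-0.74789311  0.11726517 -0.04707698]
```

View pics/w1.png

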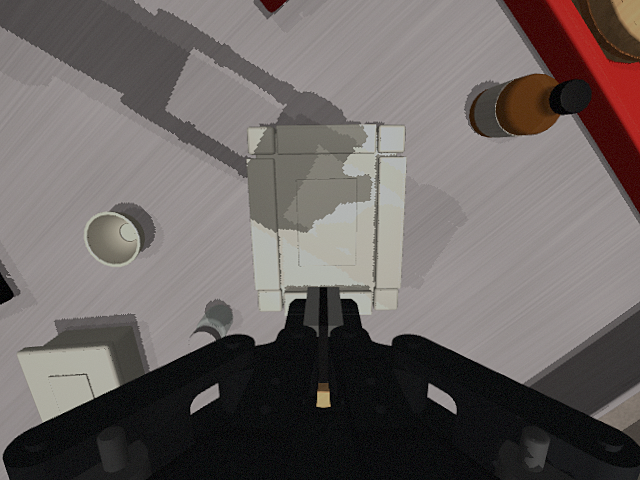

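Wrist view: the lid lies square in the image, outer corners at about (248,128), (405,126), (397,309) and (260,310). The box is nearly aligned with the tool. The jar is at (210,325) and the bottle at (520,105), both clear.

```bash
python3 - <<'E'
from h import *
c=load("w1.npz")
a=c["image"][100:330,220:430][:,:,::-1]; a=cv2.convertScaleAbs(a,alpha=1.3)
cv2.imwrite("pics/w1crop.png",cv2.resize(a,None,fx=2.6,fy=2.6,interpolation=cv2.INTER_CUBIC))
uv=[(248,127),(406,126),(397,310),(260,311)]
A=plane(c,uv,.096); print(A.round(4),A.mean(0)); print(np.linalg.norm(np.diff(np.r_[A,A[:1]],axis=0),axis=1))
P=depthpts(c); ctr=np.array([.531,.203])
m=(P[...,2]>.093)&(P[...,2]<.112)&(np.linalg.norm(P[...,:2]-ctr,axis=2)<.14)&(c["image"].sum(2)>150)
r=cv2.minAreaRect(P[m][:,:2].astype(np.float32));print("depth",r)
for u in [(392,220),(264,220),(320,138),(328,220),(392,138)]: print(u,P[u[1]-2:u[1]+3,u[0]-2:u[0]+3].reshape(-1,3).mean(0))
E
```

```text
[[0.4151 0.2082 0.096 ]
 [0.512  0.32   0.096 ]
 [0.6544 0.1975 0.096 ]
 [0.5583 0.0861 0.096 ]] [0.53494341 0.20295606 0.096     ]
[0.14795921 0.18786921 0.14712657 0.18810481]
depth ((0.5338616967201233, 0.2024334818124771), (0.14983026683330536, 0.1903739869594574), 49.44411087036133)
(392, 220) [0.57092185 0.25419601 0.10546633]
(264, 220) [0.4889507  0.16060962 0.10530178]
(320, 138) [0.4673986  0.25210364 0.1052377 ]
(328, 220) [0.53227395 0.20563284 0.09086128]
(392, 138) [0.51176288 0.30325856 0.09661396]
```

View pics/w1crop.png

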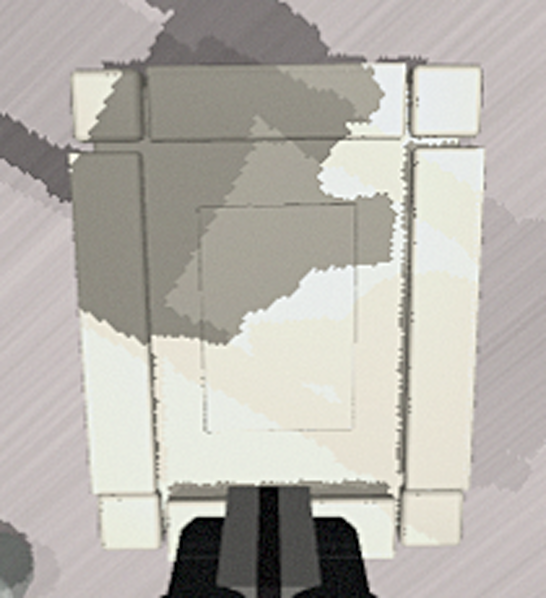

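Centre (0.534, 0.2027), yaw 49.4°. The lid measures 150 x 190 mm, the rims stand at z 0.105, the corners at 0.0966 and the panel near 0.09, which all match the description. I'll go around left, back, right, front.

```bash
python3 - <<'E'
from h import *
c=np.array([.534,.2027]);a=np.deg2rad(49.4);X=np.array([np.cos(a),np.sin(a)]);Y=np.array([-X[1],X[0]])
for n,t in dict(left=c+.082*Y,back=c+.062*X,right=c-.082*Y,front=c-.062*X).items(): print(n,t.round(4),go([*t,.118]))
E
```

```text
left [0.4717 0.2561] [-0.075   0.1831  0.004 ]
back [0.5743 0.2498] [0.0063 0.1831 0.067 ]
right [0.5963 0.1493] [0.089  0.1831 0.006 ]
front [0.4937 0.1556] [ 0.0078  0.1831 -0.057 ]
```

```bash
python3 -m handwheel '[[-0.038,0.045,0.002,0,0,0,0],[-0.037,0.045,0.002,0,0,0,0],[0,0.05,0,0,0.012,0,0],[0,0.035,0,0,0,0,0],[0,0.008,0,0,0,0,0],[0,0,0,0,0,0,0]]'
python3 - <<'E'
from h import *
c=wrist("w2"); s,p,R=tool(); print(p, s["wrist_force"])
E
```

```text
time: 2.82
tool_pos: [0.4722, 0.2563, 0.1186]
tcp_rot: [-1.493, 0.574, -0.574]
wrist_force: [0.2, 0.0, -0.8]
width: -0.001
[0.47312869 0.25662332 0.11972566] [-0.13529808 -0.60657506  0.07080729]
```

View pics/w2.png

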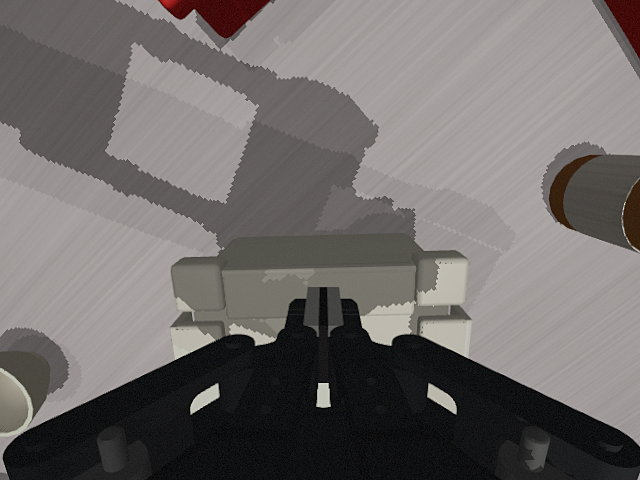

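Fingertips at (323,290) stand over the left bar (rows 266-315). The bottle and ramekin are clear. Pressing now.

```bash
python3 -m handwheel '[[0,0.012,0,0,0,0,0],[0,0.005,0,0,0,0,0],[0,0.004,0,0,0,0,0]]'; python3 -m handwheel '[[0,0.002,0,0,0,0,0],[0,0.0,0,0,0,0,0]]'
```

```text
time: 3.25
tool_pos: [0.4728, 0.2564, 0.098]
tcp_rot: [-1.492, 0.574, -0.576]
wrist_force: [-0.2, 0.5, 0.1]
width: -0.006
time: 3.5
tool_pos: [0.4721, 0.2561, 0.096]
tcp_rot: [-1.493, 0.575, -0.575]
wrist_force: [-2.0, -1.8, 5.1]
width: 0.003
```

```bash
python3 -m handwheel '[[0,0.001,0,0,0,0,0],[0,0.0,0,0,0,0,0]]'; python3 -m handwheel '[[0,-0.02,0,0,0,0,0],[0,-0.012,0,0,0,0,0],[0,0,0,0,0,0,0]]'
python3 - <<'E'
from h import *
c=wrist("w3"); P=depthpts(c); ctr=np.array([.534,.2027]);a=np.deg2rad(49.4);X=np.array([np.cos(a),np.sin(a)]);Y=np.array([-X[1],X[0]])
q=P[...,:2]-ctr; bx=q@X; by=q@Y
for n,m in dict(left=(abs(by-.082)<.009)&(abs(bx)>.022)&(abs(bx)<.042),cornerL=(abs(by-.082)<.009)&(abs(abs(bx)-.062)<.009)).items():
    m&=abs(P[...,2]-.1)<.012; print(n,m.sum(),np.percentile(P[m][:,2],[10,50,90]))
from workcell import optics
t=optics.read_camera("top"); cv2.imwrite("pics/top2.png",cv2.resize(t["image"][150:290,160:310,::-1],None,fx=4,fy=4))
for n,tx in dict(left=ctr+.082*Y,back=ctr+.062*X).items(): print(n,go([*tx,.118]))
E
```

```text
time: 3.75
tool_pos: [0.4721, 0.2562, 0.0959]
tcp_rot: [-1.493, 0.575, -0.575]
wrist_force: [-4.1, -2.6, 11.8]
width: 0.0
time: 4.12
tool_pos: [0.4728, 0.2565, 0.1273]
tcp_rot: [-1.492, 0.573, -0.576]
wrist_force: [0.9, 0.5, 0.8]
width: -0.003
left 2459 [0.09597379 0.09673873 0.09749547]
cornerL 2202 [0.09605644 0.09678145 0.0975379 ]
left [-0.0001  0.0079  0.    ]
back [0.0803 0.0079 0.0641]
```

View pics/w3.png

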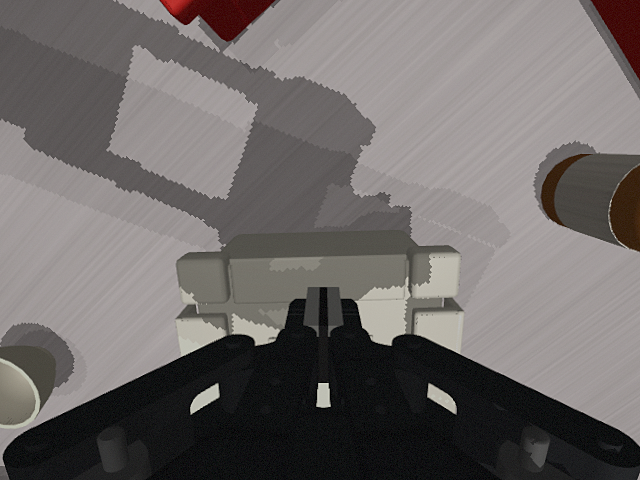

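Left is shut: bar and corners are both at 0.0967, and in the image the bar is level with the corner pieces. Next is the back section.

```bash
python3 -m handwheel '[[0.04,0,0.032,0,0,0,0],[0.04,0,0.032,0,0,0,0],[0,0,0,0,0,0,0],[0,0.008,0,0,0,0,0],[0,0,0,0,0,0,0]]'
python3 - <<'E'
from h import *
print(go([.5743,.2498,.106]))
E
```

```text
time: 4.85
tool_pos: [0.5718, 0.2496, 0.1163]
tcp_rot: [-1.496, 0.577, -0.572]
wrist_force: [-0.7, -0.3, -1.1]
width: 0.004
[0.0017 0.0103 0.0019]
```

```bash
python3 -m handwheel '[[0,0.008,0,0,0,0,0],[0,0.005,0,0,0,0,0],[0,0.005,0,0,0,0,0]]'; python3 -m handwheel '[[0,0.002,0,0,0,0,0],[0,0.002,0,0,0,0,0],[0,0.0,0,0,0,0,0]]'
```

```text
time: 5.22
tool_pos: [0.5735, 0.2501, 0.1008]
tcp_rot: [-1.494, 0.575, -0.574]
wrist_force: [-3.5, 0.4, 3.3]
width: -0.002
time: 5.6
tool_pos: [0.5744, 0.25, 0.0962]
tcp_rot: [-1.493, 0.575, -0.575]
wrist_force: [1.0, -0.4, 0.9]
width: -0.003
```

```bash
python3 -m handwheel '[[0,0.0015,0,0,0,0,0],[0,0.0,0,0,0,0,0]]'; python3 -m handwheel '[[0,-0.02,0,0,0,0,0],[0,-0.012,0,0,0,0,0],[0,0,0,0,0,0,0]]'
cat >> h.py <<'E'
ctr=np.array([.534,.2027]);a_=np.deg2rad(49.4);X=np.array([np.cos(a_),np.sin(a_)]);Y=np.array([-X[1],X[0]])
def heights(c):
    P=depthpts(c); q=P[...,:2]-ctr; bx=q@X; by=q@Y; ok=(abs(P[...,2]-.1)<.012)&(c["image"].sum(2)>150)
    for n,m in dict(left=(abs(by-.082)<.009)&(abs(bx)<.04),right=(abs(by+.082)<.009)&(abs(bx)<.04),back=(abs(bx-.062)<.009)&(abs(by)<.06),front=(abs(bx+.062)<.009)&(abs(by)<.06),corners=(abs(abs(by)-.082)<.009)&(abs(abs(bx)-.062)<.009)).items():
        m=m&ok; print(n,m.sum(),np.percentile(P[m][:,2],[10,50,90]).round(4) if m.sum()>20 else None)
E
python3 - <<'E'
from h import *
heights(wrist("w4"))
print(go([.5963,.1493,.118]))
E
```

```text
time: 5.85
tool_pos: [0.5745, 0.2501, 0.096]
tcp_rot: [-1.493, 0.575, -0.575]
wrist_force: [-1.7, -0.8, 6.0]
width: 0.002
time: 6.22
tool_pos: [0.5758, 0.2506, 0.1292]
tcp_rot: [-1.49, 0.572, -0.577]
wrist_force: [-0.8, -0.7, 0.7]
width: 0.001
left 6728 [0.0958 0.0967 0.0976]
right 107 [0.0884 0.0892 0.1056]
back 4503 [0.0959 0.0967 0.0975]
front 8325 [0.0895 0.1052 0.106 ]
corners 3134 [0.0959 0.0967 0.0976]
[ 0.0835  0.01   -0.0607]
```

View pics/w4.png

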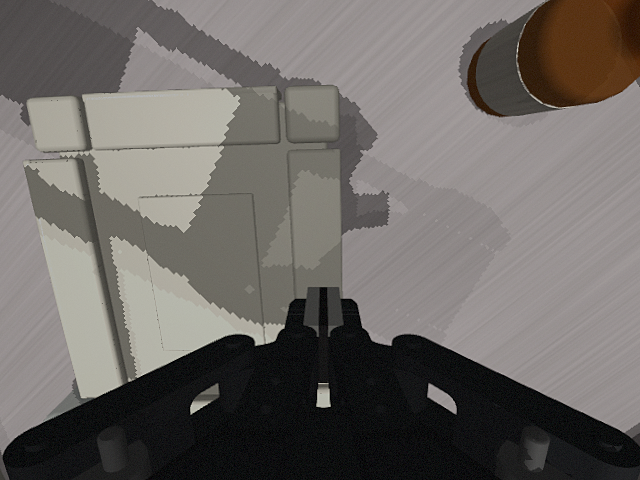

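Left and back are both at 0.0967, flush with the corners. Next is the right section.

```bash
python3 -m handwheel '[[0.042,0,-0.03,0,0,0,0],[0.0415,0,-0.031,0,0,0,0],[0,0,0,0,0,0,0],[0,0.01,0,0,0,0,0],[0,0,0,0,0,0,0]]'
python3 - <<'E'
from h import *
print(go([.5963,.1493,.106]))
E
```

```text
time: 6.9
tool_pos: [0.5938, 0.1495, 0.115]
tcp_rot: [-1.495, 0.576, -0.572]
wrist_force: [-0.8, 0.8, -0.1]
width: -0.004
[0.002  0.009  0.0015]
```

```bash
python3 -m handwheel '[[0,0.008,0,0,0,0,0],[0,0.005,0,0,0,0,0],[0,0.004,0,0,0,0,0]]'; python3 -m handwheel '[[0,0.002,0,0,0,0,0],[0,0.002,0,0,0,0,0],[0,0.0015,0,0,0,0,0],[0,0,0,0,0,0,0]]'; python3 -m handwheel '[[0,-0.02,0,0,0,0,0],[0,-0.012,0,0,0,0,0],[0,0,0,0,0,0,0]]'
python3 - <<'E'
from h import *
heights(wrist("w5"))
print(go([.4937,.1556,.118]))
E
```

```text
time: 7.28
tool_pos: [0.595, 0.1496, 0.1]
tcp_rot: [-1.493, 0.575, -0.574]
wrist_force: [-0.4, 0.2, 0.9]
width: -0.002
time: 7.78
tool_pos: [0.5953, 0.1489, 0.096]
tcp_rot: [-1.493, 0.575, -0.575]
wrist_force: [-5.3, -0.8, 9.2]
width: -0.003
time: 8.15
tool_pos: [0.5969, 0.149, 0.1284]
tcp_rot: [-1.491, 0.572, -0.577]
wrist_force: [0.3, -0.6, 0.0]
width: 0.002
left 0 None
right 4616 [0.096  0.0967 0.0975]
back 8912 [0.0958 0.0967 0.0976]
front 9743 [0.1044 0.1053 0.1061]
corners 2174 [0.096  0.0968 0.0976]
[-0.0805  0.0091 -0.0636]
```

View pics/w5.png

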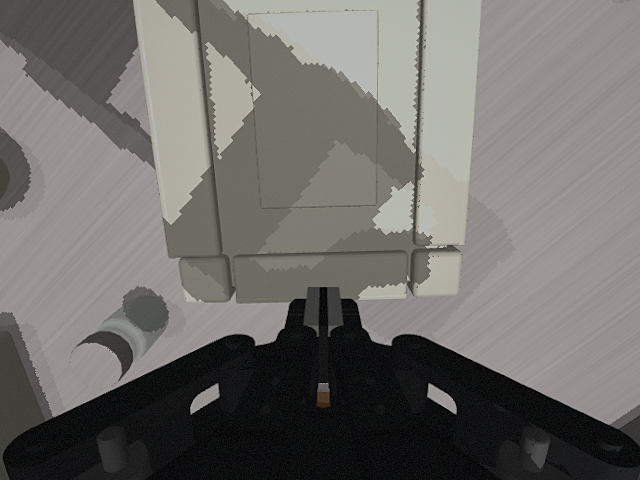

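Right is shut (bar 0.0967, level with its corners at rows 255-300). Last is the front section.

```bash
python3 -m handwheel '[[-0.04,0,-0.032,0,0,0,0],[-0.0405,0,-0.0315,0,0,0,0],[0,0,0,0,0,0,0],[0,0.01,0,0,0,0,0],[0,0,0,0,0,0,0]]'
python3 - <<'E'
from h import *
print(go([.4937,.1556,.106]))
E
```

```text
time: 8.82
tool_pos: [0.4935, 0.1554, 0.1154]
tcp_rot: [-1.494, 0.576, -0.574]
wrist_force: [-0.8, -0.1, -0.2]
width: 0.002
[0.     0.0094 0.0002]
```

```bash
python3 -m handwheel '[[0,0.008,0,0,0,0,0],[0,0.005,0,0,0,0,0],[0,0.004,0,0,0,0,0]]'; python3 -m handwheel '[[0,0.002,0,0,0,0,0],[0,0.002,0,0,0,0,0],[0,0.0015,0,0,0,0,0],[0,0,0,0,0,0,0]]'; python3 -m handwheel '[[0,-0.03,0,0,0,0,0],[0,-0.05,0,0,0,0,0],[0.04,-0.05,0.03,0,0,0,0],[0,-0.05,0.03,0,0,0,0],[0,0,0,0,0,0,0]]'
python3 - <<'E'
from h import *
heights(wrist("w6"))
E
```

```text
time: 9.2
tool_pos: [0.4937, 0.1555, 0.0994]
tcp_rot: [-1.493, 0.575, -0.575]
wrist_force: [0.7, -0.7, 0.5]
width: -0.0
time: 9.7
tool_pos: [0.493, 0.1556, 0.0959]
tcp_rot: [-1.494, 0.575, -0.574]
wrist_force: [-6.4, -2.1, 15.4]
width: -0.0
time: 10.32
tool_pos: [0.5614, 0.1756, 0.2736]
tcp_rot: [-1.487, 0.567, -0.58]
wrist_force: [0.0, -0.1, 0.0]
width: -0.002
left 2221 [0.0957 0.0967 0.0977]
right 1500 [0.0959 0.0967 0.0977]
back 2734 [0.0958 0.0967 0.0977]
front 2738 [0.0958 0.0967 0.0976]
corners 1665 [0.0958 0.0967 0.0977]
```

View pics/w6.png

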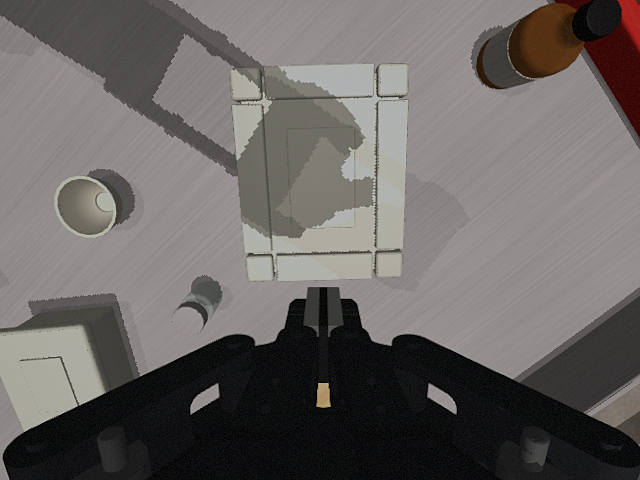

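All four bars are flush at 0.0967, the same as the corners. I'll raise the hand further, check that the box and its neighbours haven't moved, and hand in.

```bash
python3 -m handwheel '[[0,-0.04,0,0,0,0,0],[0,-0.03,0,0,0,0,0],[0,0,0,0,0,0,0],[0,0,0,0,0,0,0]]'
python3 - <<'E'
from h import *
from workcell import optics,workorder
c=wrist("w7"); heights(c)
P=depthpts(c); m=(P[...,2]>.093)&(P[...,2]<.112)&(np.linalg.norm(P[...,:2]-ctr,axis=2)<.14)&(c["image"].sum(2)>150)
print(cv2.minAreaRect(P[m][:,:2].astype(np.float32)))
s=optics.read_camera("scene"); s0=load("scene1.npz")
cv2.imwrite("pics/scene9.png",s["image"][:,:,::-1])
P=depthpts(s); P0=depthpts(s0)
for n,(u,v) in dict(small=(248,215),jar=(298,264),ramekin=(341,235),steamer=(233,315),sauce=(490,365),cup=(147,205)).items():
    print(n,abs(s["image"][v-25:v+25,u-25:u+25].astype(int)-s0["image"][v-25:v+25,u-25:u+25]).mean().round(1), np.nanmedian(abs(P-P0)[v-12:v+12,u-12:u+12]).round(4))
E
```

```text
time: 10.88
tool_pos: [0.5559, 0.1734, 0.3355]
tcp_rot: [-1.495, 0.577, -0.573]
wrist_force: [-0.7, -0.3, 0.2]
width: 0.003
left 1508 [0.0958 0.0968 0.0978]
right 1094 [0.0958 0.0968 0.0978]
back 1937 [0.0957 0.0967 0.0977]
front 1926 [0.0958 0.0967 0.0978]
corners 1151 [0.0958 0.0968 0.0978]
((0.5337936282157898, 0.20232106745243073), (0.15021353960037231, 0.1909288763999939), 49.31359100341797)
small 7.7 0.0015
jar 6.5 0.0014
ramekin 6.2 0.0014
steamer 7.1 0.001
sauce 5.0 0.0007
cup 5.0 0.0016
```

View pics/scene9.png

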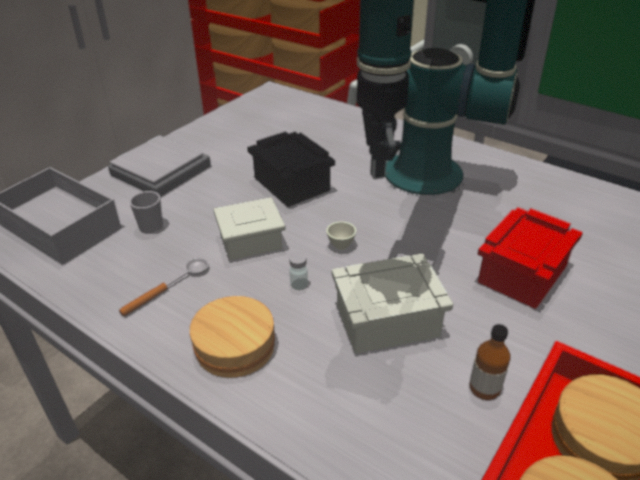

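The lid is flush all round at about (390,290). The box has stayed within about 0.1 mm and 0.1° of its starting measurement, and the other things look unmoved. Handing in.

```bash
python3 -c "
from workcell import workorder; print(workorder.finish_job())"
```

```text
the job is handed in; nothing more can be done
None
```

All four rim sections of the larger white box are pressed shut. I pressed them with the closed fingertips, going around the lid left, back, right, front, then lifted the hand clear and handed the job in at about 11 s.

- **Rims:** after the last press, all four bars read 0.0967–0.0968 m high, the same as the lid corners. They stood at about 0.105 m when raised.
- **Box position:** the box stayed within about 0.1 mm and 0.1° of where I first measured it.
- **Forces:** the highest vertical force I read was about 15 N; readings come only at the end of each move.
- **Other objects:** comparing before and after views, the small box, jar, ramekin, steamer, bottle and cup show no change beyond noise. I checked the spoon and the black and red boxes only by eye in the scene picture.
- **Disagreement:** the first fixed-camera position fixes differed by up to about 9 mm, and the corner heights they gave were 5–9 mm low. I aimed from the wrist camera instead, and its sizes and heights matched the description.

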